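# Earth the gripper at the domed post and log it

### The job

Earth the gripper before the boards are handled: with the fingertips, touch the domed head of the earthing post lightly, so that its sprung head sinks part of the way but never to its stop, and stay on it for two seconds. Then log the check by pressing the bar-shaped key of the tester fully down and letting it come up again. Leave the square-headed and ring-headed posts, the tester's round key and the things lying about untouched, and pick nothing up.

Things in the scene. Friction and masses are not known exactly. Their poses are not given: they have to be found in the camera images.
- dome_post: Fixed contact post: black foot disc 64 mm across, 12 mm high, grey sleeve 30 mm across up to 49 mm, on it a sprung steel plunger, top at 80 mm. Origin: centre of the underside, z up. One of three posts alike but for their heads, about 130 mm apart from left to right, some nearer and some farther, in any order; this head is a plain round dome, 38 mm across, without a hole. This is the earthing post.
- dome_top (a point): Centre of the top of that head, moving with it; 80 mm above the bench when up.
- dome (a joint): How far that head is pushed down, in m: 0 up, 0.016 at its stop. The spring takes about 0.8 N to start and 0.4 N for each mm (7 N at the stop); it comes up by itself.
- square_post: Fixed contact post: black foot disc 64 mm across, 12 mm high, grey sleeve 30 mm across up to 49 mm, on it a sprung steel plunger, top at 80 mm. Origin: centre of the underside, z up. One of three posts alike but for their heads, about 130 mm apart from left to right, some nearer and some farther, in any order; this head is a flat square plate, 36 mm wide. Leave it alone.
- square_head_top (a point): Centre of the top of that head, moving with it; 80 mm above the bench when up.
- square_head (a joint): How far that head is pushed down, in m: 0 up, 0.016 at its stop. The spring takes about 0.8 N to start and 0.4 N for each mm (7 N at the stop); it comes up by itself.
- ring_post: Fixed contact post: black foot disc 64 mm across, 12 mm high, grey sleeve 30 mm across up to 49 mm, on it a sprung steel plunger, top at 80 mm. Origin: centre of the underside, z up. One of three posts alike but for their heads, about 130 mm apart from left to right, some nearer and some farther, in any order; this head is a round ring with an open hole, 38 mm across, hole 26 mm, and a recessed floor. Leave it alone.
- ring_head_top (a point): Centre of the top of that head, moving with it; 80 mm above the bench when up.
- ring_head (a joint): How far that head is pushed down, in m: 0 up, 0.016 at its stop. The spring takes about 0.8 N to start and 0.4 N for each mm (7 N at the stop); it comes up by itself.
- tester: Grey tester box fixed on the bench to the right of the posts, 100 x 150 x 42 mm, with two grey keys in its top on the half nearer the robot and a black display window behind them. Origin: centre of its underside; x points from the keys to the window, y to the left, z up.
- bar_key_top (a point): Centre of the top of the tester's long bar-shaped key (20 mm along the box's x, 46 mm along its y), at x -18, y +38 mm in the box's frame; 52 mm above the bench when up, moving with the key.
- bar_key (a joint): How far that key is pressed, in m: 0 up, 0.006 fully down at its stop. The spring takes about 1 N to start and 5 N fully down; it comes up by itself.
- round_key_top (a point): Centre of the top of the tester's small round key (18 mm across; leave it alone), at x -18, y -45 mm in the box's frame; 52 mm above the bench when up, moving with the key.
- round_key (a joint): How far that key is pressed, in m: 0 up, 0.006 fully down at its stop. The spring takes about 1 N to start and 5 N fully down; it comes up by itself.
- flux_bottle: Bystander: a small white dropper bottle with a red pointed cap, 38 mm across, 109 mm tall. Origin: centre of its underside.
- paste_jar: Bystander: a squat jar with a black lid, 61 mm across, 53 mm tall. Origin: centre of its underside.
- ipa_pump: Bystander: a blue pump dispenser bottle, 66 mm across, 128 mm tall. Origin: centre of its underside.
- marker: Bystander: a marker pen lying on its side, 135 mm long, 17 mm thick. Origin: centre of its underside.
- cutters_a: Bystander: blue-handled side cutters lying flat, 131 mm long, 51 mm wide, 11 mm thick. Origin: centre of its underside.
- tweezers_a: Bystander: dark tweezers lying flat, 131 mm long, 17 mm wide, 10 mm thick. Origin: centre of its underside.
Mind the look-alikes: they are no part of the job. What is shaped like the dome_post but purple is not meant.

How it is judged (in metres and radians):
On the way, in this order (a step that is already met when the one before it is completed fails the run):
1. the fingers rest lightly on the domed head: sunk 2 to 14.5 mm, for at least 1.2 s (value of joint dome between 0.002 and 0.0145 m and contact force between the fingers and dome above 0.3 N), for 1.2 s.
2. the domed head is let up (value of joint dome below 0.0015 m), for 0.05 s.
3. the bar-shaped key is pressed down by the fingers, at least 4.8 of its 6 mm (value of joint bar_key above 0.0048 m and contact force between the fingers and bar_key above 1 N), for 0.05 s.
At the end, for the whole second after the job is handed in: All three plunger heads and both keys are up again (within 1.5 mm), and every bystander stands still within 15 mm of where it was (value of joint each of dome, square_head, ring_head, bar_key, round_key below 0.0015 m and distance of each of flux_bottle, paste_jar, ipa_pump, marker, cutters_a, tweezers_a from where it was at the start of the episode below 0.015 m and linear speed of each of flux_bottle, paste_jar, ipa_pump, marker, cutters_a, tweezers_a below 0.02 m/s); the robot touches nothing.
It fails at once if the domed head is pushed to its stop (beyond 15 mm of 16) or with more than 12 N (value of joint dome above 0.015 m or contact force between the fingers and dome above 12 N).
It fails at once if the square-headed or the ring-headed post is touched (contact force between any of the fingers, the arm and square_post above 0.3 N or contact force between any of the fingers, the arm and ring_post above 0.3 N).
It fails at once if the tester's round key is touched (contact force between any of the fingers, the arm and round_key above 0.3 N).
It fails at once if a bystander is shifted or lifted by more than 15 mm (distance of any of flux_bottle, paste_jar, ipa_pump, marker, cutters_a, tweezers_a from where it was at the start of the episode above 0.015 m).
It also fails if it takes over 42 s, if anything falls off the work surface, if the arm or the gripper's body presses on something with over 40 N, if the wrist force passes 120 N, or if a joint passes its speed limit or range.

### The arm

A 7-joint arm with a two-finger parallel gripper is mounted at the origin on a cart in front of the work surface, level with it; the furniture and walls round the work are solid. World frame = base frame: x ahead of the robot, y to its left, z up, the work surface at z = 0. Lengths are in m, angles in degrees, forces in N, time in s.
With the tool pointing down it reaches from about 0.35 to 0.9 m from the base axis. Payload 19.9 kg.
Tool frame: the origin (TCP) lies at the very end of the fingers, on their centre line; the grasp point (between the pads) lies 19 mm behind it; y points along the fingers, x is the direction in which the jaws open and shut, and the axes are right-handed (so a half turn about y gives the same grasp; the last joint's range is limited). The gripper opens to 94 mm and grips with 3 to 60 N. Pads are 16 mm wide; open, the fingers measure 119 mm over their backs; the gripper's body (75 mm by 177 mm) begins 78 mm behind the grasp point.
Start: joints at [61.221, 23.915, -0.59, 92.452, 0.269, 63.638, -3.037], TCP at [0.278, -0.56, 0.205] pointing down, gripper open.
Joint ranges: [-161.28, 161.28], [-22.2, 115.67], [-73.04, 71.86], [3.21, 147.25], [-68.34, 248.33], [10.77, 114.83], [-161.83, 161.83]. Speed limits (degrees/s): [108.29, 108.29, 136.94, 136.94, 172.46, 172.46, 172.46].

### API

Orientations are given as [roll, pitch, yaw] about the fixed x, y, z axes, in that order (R = Rz(yaw) Ry(pitch) Rx(roll)).
In Python, from workcell import status, cams, ticket, nets gives the robot as it stands. The module is installed in compiled form; this text tells all that it offers.
- The arm moves only by the shell command python3 -m jog 'ROWS' [FORCE]. ROWS is JSON, a list of rows, each a list of 7 numbers: the opening, from -1 (shut) to 1 (fully open), so that 0 is half open, then the shift along the tool's x, y, z scaled (see below), then the turn, a rotation vector about the tool's x, y, z scaled (see below). A call has 1 to 12 rows; each row shifts and turns the commanded pose from where the row before left it, along the tool's axes as they then stand; what a row does not reach is not made up. The controller multiplies each number of a shift by 30 mm and each number of a turn by pi/2 rad. A row lasts 1/10 s, in which the tool goes at most 50 mm and 8.59 degrees, less where a joint would pass 70% of its speed; a pose out of reach is approached as far as the arm can. A call with a number of a shift or a turn outside -1 to 1 is refused whole. A call with a gripper value outside its range is refused whole. The fingers move at their own pace and stop on an object; FORCE is the grip in N (left out, the last holds). Time passes only in rows, so rows that do not move let the fingers close. It gives the time, the measured TCP pose, the force and the opening at its end, in the units of the state.
- status.get_obs(): the state, without advancing time (a new reading comes with each control period).
- cams.read_camera(name): name is "side" or "top" or "wrist"; returns a dict with "image" (480x640x3 uint8, blue, green, red), "z_map" (480x640 float32, m along the optical axis (not along the pixel's ray), 0 where there is no reading), "K" (3x3 intrinsics, pixels), "R" (3x3) and "t" (3): a world point X has camera coordinates R X + t; the wrist camera has in their place "tool_from_camera" (4x4, takes a point from camera to tool coordinates, whose origin is the TCP and whose axes are the tool frame's). Camera axes: x right, y down, z forward; pixel columns grow to the right and rows downward; lengths in m; the calibration is good to about 2 mm. A picture is of the moment at which its call begins: read the wrist's pose just before it.
- ticket.hand_in(): hands the job in, once; it reports no verdict.
Trained networks look in a picture, given as the dict that the camera call returned (one of the last four; its "shot" number tells which), for a name from the list of things; names that differ only in an ending like _2 or _b are one class to them, and where a whole thing is asked for, a point or a joint stands for the part that bears it (a point fixed in the world has none). Each returns a list of dicts, best first, with "score" (0 to 1); they miss things now and then, are a little off and sometimes report something else, mostly with a low value. They report only what shows in the picture. A call takes as long as a camera call. They do not tell look-alikes from the thing itself.
- nets.look_for(picture, name): "rect" ([left, top, right, bottom] in pixels, round what is visible of it).
- nets.silhouettes(picture, name): "mask" (480x640 bool, what is visible of it) and "rect" ([left, top, right, bottom] in pixels, round what is visible of it).
- nets.mark_of(picture, name): "xy" ([column, row] in pixels: a listed point, or the origin of a listed thing).
The state is a dict: "clock": time; "qpos": joint angles; "qd": joint speeds; "joint_efforts": joint torques, N m; "position": TCP position; "orientation": TCP orientation; "contact_force": force on the tool from outside, world axes, zero at the start; "ft_torque": the same for the moment, N m; "opening": opening from 0.0 (shut) to 1.0 (fully open).
Only numpy, scipy, OpenCV 4.12 (cv2) and the standard library are available. Lean on these libraries where they do the work, as an engineer would, in place of code of your own. Each camera call takes 0.05 s, during which the arm holds its last target.

## Working session

There is one attempt and no reset: what is moved stays moved. The work goes in short steps, Python scripts to look and compute and a shell command to move; the robot and the scene stay as the last step left them, time stands still between calls to the robot, and variables do not carry over. Pictures are saved under pics/ and viewed, and the job is handed in when it is done.

```bash
mkdir -p pics; cat > h.py <<'E'
import numpy as np, cv2
from workcell import status, cams, ticket, nets
def world(p,uv,z=None):
    u,v=uv; 
    if z is None: z=p["z_map"][int(round(v)),int(round(u))]
    K=p["K"]; c=np.array([(u-K[0,2])/K[0,0]*z,(v-K[1,2])/K[1,1]*z,z])
    return p["R"].T@(c-p["t"])
def at_h(p,uv,h):
    K=p["K"]; d=p["R"].T@np.array([(uv[0]-K[0,2])/K[0,0],(uv[1]-K[1,2])/K[1,1],1.])
    o=-p["R"].T@p["t"]; return o+d*(h-o[2])/d[2]
E
python3 - <<'E'
from h import *
o=status.get_obs(); print({k:np.round(v,3) for k,v in o.items()})
for n in ("top","side"):
    p=cams.read_camera(n); cv2.imwrite(f"pics/{n}0.png",p["image"])
    for pt,h in (("dome_top",.08),("square_head_top",.08),("ring_head_top",.08),("bar_key_top",.052),("round_key_top",.052)):
        for r in nets.mark_of(p,pt)[:3]:
            print(n,pt,round(r["score"],2),np.round(r["xy"],1),np.round(world(p,r["xy"]),3),np.round(at_h(p,r["xy"],h),3))
E
```

```text
{'clock': np.float64(0.0), 'qpos': array([61.22 , 23.946, -0.589, 92.486,  0.27 , 63.638, -3.036]), 'qd': array([ 0.047,  0.056,  0.09 , -0.084, -0.056,  0.051, -0.012]), 'joint_efforts': array([ 0.0000e+00, -8.5124e+01,  6.3900e-01, -4.2600e+01, -4.9000e-02,
        1.9000e-02,  0.0000e+00]), 'position': array([ 0.278, -0.559,  0.205]), 'orientation': array([-9.0007e+01,  6.9000e-02, -6.3597e+01]), 'contact_force': array([ 0.3  , -0.005, -0.454]), 'ft_torque': array([ 0.009, -0.044, -0.027]), 'opening': np.float64(0.998)}
top dome_top 0.76 [292.8 259.1] [0.477 0.023 0.077] [0.476 0.023 0.08 ]
top dome_top 0.49 [187.7 273.7] [0.443 0.264 0.076] [0.443 0.263 0.08 ]
top square_head_top 0.56 [241.3 227.7] [0.55  0.144 0.079] [0.55  0.143 0.08 ]
top ring_head_top 0.6 [354.1 242.1] [ 0.518 -0.119  0.067] [ 0.516 -0.118  0.08 ]
top bar_key_top 0.64 [405.7 245. ] [ 0.514 -0.243  0.049] [ 0.514 -0.243  0.052]
top bar_key_top 0.49 [418.1 240.7] [ 0.525 -0.274  0.045] [ 0.524 -0.273  0.052]
top round_key_top 0.68 [241.9 227.9] [0.55  0.142 0.078] [0.556 0.146 0.052]
top round_key_top 0.5 [437.9 248.8] [ 0.505 -0.319  0.051] [ 0.504 -0.319  0.052]
side dome_top 0.65 [324.8 186.9] [0.476 0.032 0.075] [0.477 0.03  0.08 ]
side dome_top 0.64 [373.5 113. ] [0.45  0.266 0.08 ] [0.45  0.266 0.08 ]
side dome_top 0.29 [351.9 314.6] [ 0.699 -0.182  0.098] [ 0.697 -0.177  0.08 ]
side square_head_top 0.47 [380. 168.] [0.55  0.145 0.08 ] [0.55  0.145 0.08 ]
side ring_head_top 0.62 [295.  244.4] [ 0.504 -0.115  0.059] [ 0.51  -0.122  0.08 ]
side bar_key_top 0.68 [264.  293.5] [ 0.518 -0.241  0.052] [ 0.518 -0.241  0.052]
side round_key_top 0.5 [237.6 322.1] [ 0.515 -0.321  0.055] [ 0.514 -0.321  0.052]
```

View pics/top0.png

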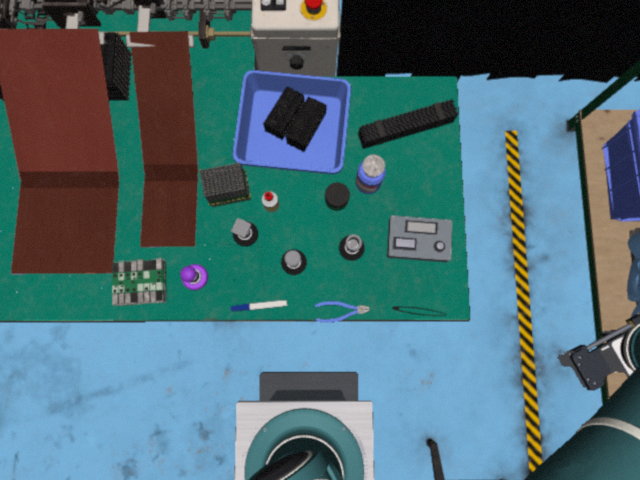

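View pics/side0.png

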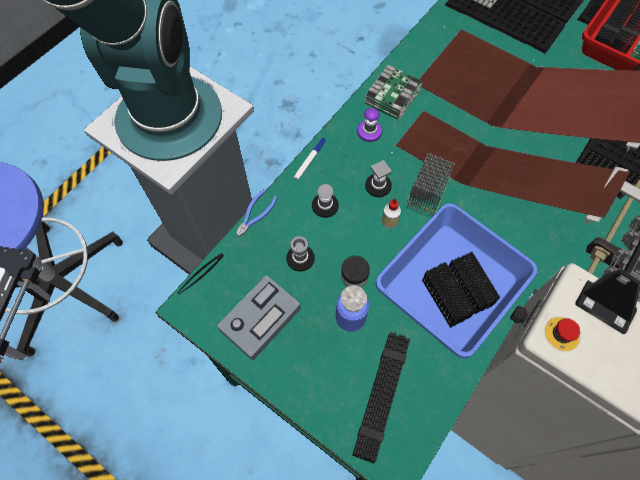

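The dome post is at about (293,259) in the top view, the square at (241,228), the ring at (352,244), and the purple look-alike at (193,275). The tester is at about (420,240), with its bar key at (405,243) and round key at (439,246). I'll zoom in and refine these from depth.

```bash
python3 - <<'E'
from h import *
for n,cen in (("top",[(292,259),(352,244),(241,230),(420,240)]),("side",[(325,195),(298,248),(380,172),(260,315)])):
    p=cams.read_camera(n)
    t=[cv2.resize(p["image"][v-40:v+40,u-50:u+50],(400,300),interpolation=cv2.INTER_CUBIC) for u,v in cen]
    cv2.imwrite(f"pics/{n}_z.png",np.vstack([np.hstack(t[:2]),np.hstack(t[2:])]))
    vv,uu=np.mgrid[0:480,0:640]; z=p["z_map"]; K=p["K"]
    c=np.stack([(uu-K[0,2])/K[0,0]*z,(vv-K[1,2])/K[1,1]*z,z],-1)
    w=(c-p["t"])@p["R"]; ok=z>0
    for nm,x,y,r,lo,hi in (("dome",.477,.026,.035,.062,.09),("sq",.55,.144,.035,.065,.09),("ring",.514,-.119,.035,.065,.09),("box",.53,-.275,.12,.035,.06),("keys",.515,-.28,.09,.0475,.06)):
        m=ok&(np.hypot(w[...,0]-x,w[...,1]-y)<r)&(w[...,2]>lo)&(w[...,2]<hi); q=w[m]
        print(n,nm,m.sum(),"mid",np.round((q.min(0)+q.max(0))/2,3),"mean",np.round(q.mean(0),3),"ext",np.round(np.ptp(q,0),3),"zmax",q[:,2].max().round(3), cv2.minAreaRect((q[:,:2]*1000).astype(np.float32)))
E
```

```text
top dome 199 mid [0.479 0.027 0.076] mean [0.479 0.026 0.076] ext [0.035 0.035 0.016] zmax 0.084 ((479.0279846191406, 26.85104751586914), (35.07571029663086, 35.11383819580078), 1.3540955781936646)
top sq 246 mid [0.551 0.146 0.078] mean [0.55  0.146 0.079] ext [0.046 0.045 0.016] zmax 0.086 ((550.7123413085938, 146.3296661376953), (37.09063720703125, 36.31631088256836), 67.12588500976562)
top ring 173 mid [ 0.515 -0.116  0.075] mean [ 0.515 -0.116  0.075] ext [0.036 0.038 0.019] zmax 0.085 ((514.329345703125, -116.0255126953125), (36.00291442871094, 36.486915588378906), 44.99962615966797)
top box 2536 mid [ 0.533 -0.28   0.046] mean [ 0.532 -0.279  0.043] ext [0.109 0.155 0.022] zmax 0.057 ((533.4522705078125, -279.70745849609375), (150.85263061523438, 101.14762115478516), 85.68853759765625)
top keys 242 mid [ 0.533 -0.277  0.052] mean [ 0.52  -0.26   0.051] ext [0.09  0.121 0.01 ] zmax 0.057 ((530.49462890625, -275.759033203125), (117.79135131835938, 80.17428588867188), 80.8109359741211)
side dome 192 mid [0.481 0.025 0.076] mean [0.482 0.023 0.077] ext [0.036 0.035 0.018] zmax 0.0
[... 212 characters left out ...]
48438, 145.605224609375), (37.76783752441406, 36.8667106628418), 64.87051391601562)
side ring 244 mid [ 0.516 -0.117  0.076] mean [ 0.516 -0.117  0.076] ext [0.038 0.036 0.021] zmax 0.086 ((516.1544799804688, -116.16888427734375), (34.631919860839844, 37.307857513427734), 34.77988815307617)
side box 3367 mid [ 0.535 -0.28   0.047] mean [ 0.536 -0.283  0.044] ext [0.111 0.156 0.025] zmax 0.06 ((534.1255493164062, -279.9140319824219), (150.81893920898438, 101.50093841552734), 85.26142883300781)
side keys 367 mid [ 0.536 -0.28   0.054] mean [ 0.526 -0.263  0.052] ext [0.098 0.146 0.012] zmax 0.06 ((535.9510498046875, -279.7580871582031), (140.0215606689453, 93.7413330078125), 84.48955535888672)
```

```bash
sleep 1
```

```text
(no output)
```

View pics/top_z.png

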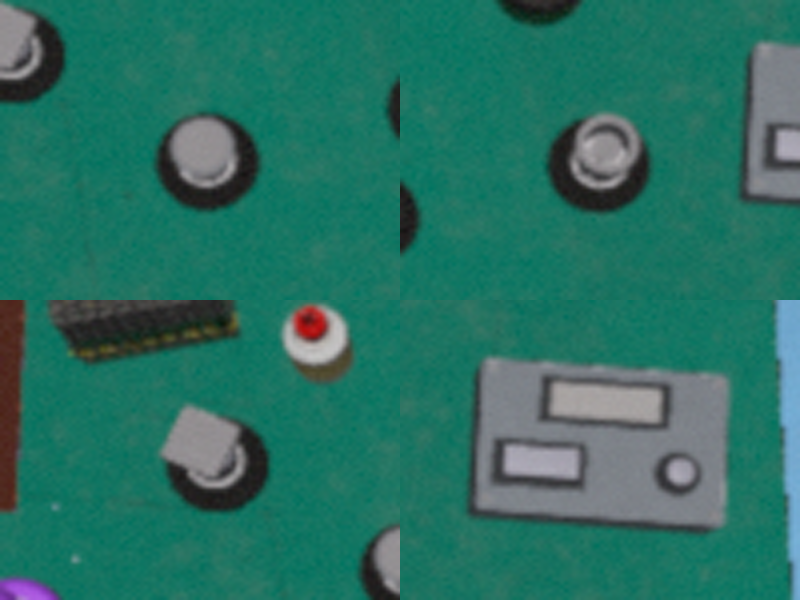

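View pics/side_z.png

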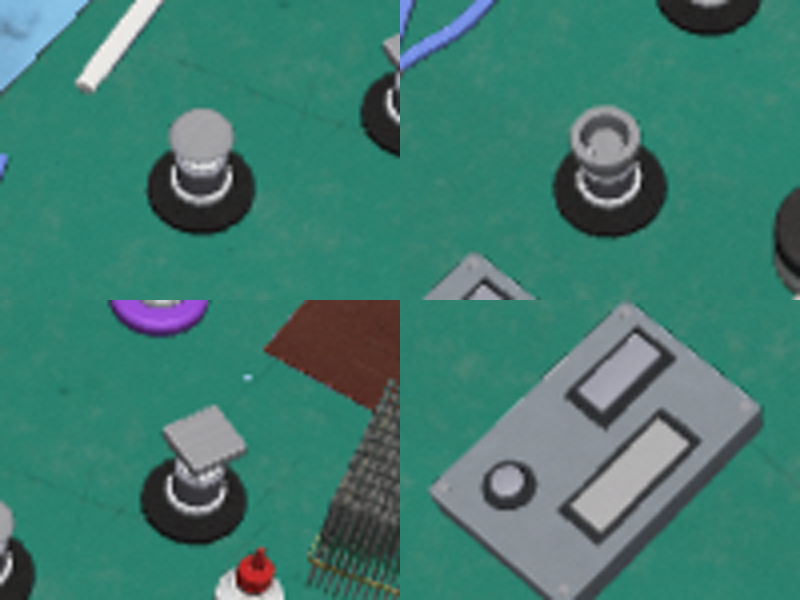

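The zooms confirm it: plain dome at (0.480, 0.026), ring at (0.515, -0.116), square at (0.551, 0.146). The bar key comes out at (0.519, -0.2405), and the key marks agree to within 5 mm. I'll shut the jaws and move over to the dome at the current height.

```bash
python3 -m jog '[[-1,-0.5,0,0.5,0,0,0],[-1,-0.95,0,0.95,0,0,0],[-1,-0.95,0,0.95,0,0,0],[-1,-0.95,0,0.95,0,0,0],[-1,-0.95,0,0.95,0,0,0],[-1,-0.95,0,0.95,0,0,0],[-1,-0.95,0,0.95,0,0,0],[-1,-0.5,0,0.5,0,0,0],[-1,0,0,0,0,0,0],[-1,0,0,0,0,0,0]]' 10
```

```text
clock: 1.7
position: [0.3686, -0.2906, 0.2057]
orientation: [-90.0, -0.0, -63.6]
contact_force: [0.3, -0.3, -0.1]
opening: 0.185
```

```bash
python3 -m jog '[[-1,-0.45,0,0.5,0,0,0],[-1,-0.95,0,0.95,0,0,0],[-1,-0.95,0,0.95,0,0,0],[-1,-0.95,0,0.95,0,0,0],[-1,-0.95,0,0.95,0,0,0],[-1,-0.95,0,0.95,0,0,0],[-1,-0.95,0,0.95,0,0,0],[-1,-0.95,0,0.95,0,0,0],[-1,-0.71,0,0.87,0,0,0],[-1,0,0,0,0,0,0],[-1,0,0,0,0,0,0]]' 10
python3 - <<'E'
from h import *
p=cams.read_camera("side"); o=status.get_obs(); print(o["position"],o["opening"],o["clock"])
cv2.imwrite("pics/s1.png",cv2.resize(p["image"][60:300,200:520],(800,600)))
w=cams.read_camera("wrist"); cv2.imwrite("pics/w1.png",w["image"])
for r in nets.mark_of(w,"dome_top")[:2]:
    u,v=np.array(r["xy"]); z=w["z_map"][int(v),int(u)]; K=w["K"]
    c=np.array([(u-K[0,2])/K[0,0]*z,(v-K[1,2])/K[1,1]*z,z,1]); print(r["score"],u,v,w["tool_from_camera"]@c)
E
```

```text
clock: 2.8
position: [0.4801, 0.0257, 0.2051]
orientation: [-90.0, 0.0, -63.6]
contact_force: [-0.1, -1.5, -0.2]
opening: 0.009
[0.47991724 0.0250626  0.20517126] 0.005769335705900695 2.85
0.83 308.1 223.8 [-0.00381523  0.12469274  0.00161441  1.        ]
0.73 582.1 98.2 [0.22232687 0.15535468 0.10058133 1.        ]
```

```bash
sleep 0
```

```text
(no output)
```

View pics/s1.png

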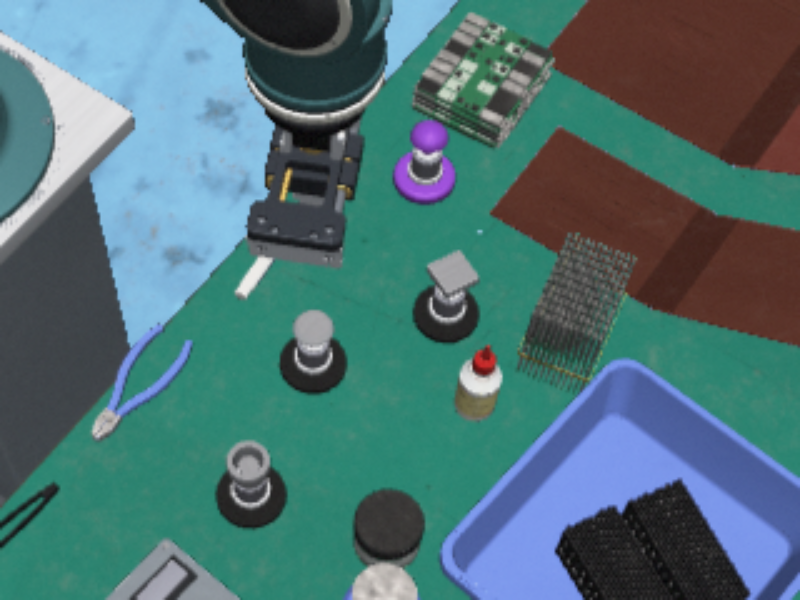

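View pics/w1.png

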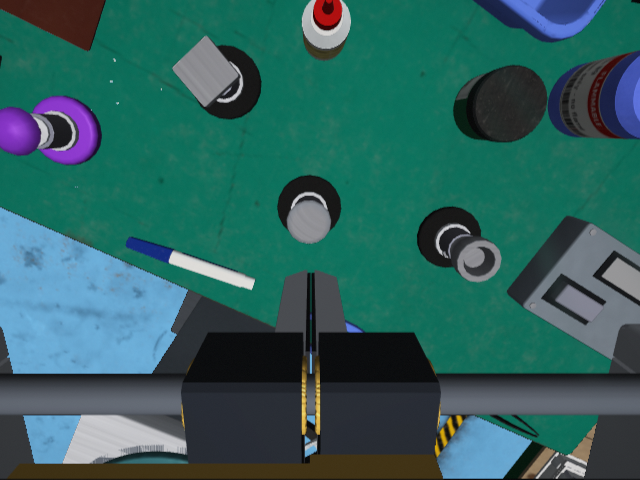

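The wrist view puts the dome head (308,224) directly under the TCP, off by 4 mm and 2 mm, with its top 125 mm below. That agrees with the cameras. Lowering to z ≈ 0.09.

```bash
python3 -m jog '[[-1,0,0.5,0,0,0,0],[-1,0,0.8,0,0,0,0],[-1,0,0.8,0,0,0,0],[-1,0,0.8,0,0,0,0],[-1,0,0.6,0,0,0,0],[-1,0,0.3,0,0,0,0],[-1,0,0,0,0,0,0],[-1,0,0,0,0,0,0]]' 10; python3 -c "
from h import *
print(status.get_obs()['contact_force'])"
```

```text
clock: 3.75
position: [0.4802, 0.0261, 0.0921]
orientation: [-90.0, -0.0, -63.6]
contact_force: [-0.5, -0.3, 1.0]
opening: 0.003
[-0.54633384 -0.27488321  0.97376121]
```

```bash
python3 -m jog '[[-1,0,0.11,0,0,0,0],[-1,0,0.11,0,0,0,0],[-1,0,0.11,0,0,0,0],[-1,0,0.11,0,0,0,0],[-1,0,0.1,0,0,0,0],[-1,0,0.1,0,0,0,0],[-1,0,0,0,0,0,0],[-1,0,0,0,0,0,0]]' 10
```

```text
clock: 4.55
position: [0.48, 0.0265, 0.0723]
orientation: [-90.0, 0.0, -63.6]
contact_force: [0.4, -0.1, 4.0]
opening: 0.009
```

The force reads 4.0 N at z = 0.072, which is what 8 mm of sink predicts. I'll hold here for more than two seconds.

```bash
python3 -m jog '[[-1,0,0,0,0,0,0],[-1,0,0,0,0,0,0],[-1,0,0,0,0,0,0],[-1,0,0,0,0,0,0],[-1,0,0,0,0,0,0],[-1,0,0,0,0,0,0],[-1,0,0,0,0,0,0],[-1,0,0,0,0,0,0],[-1,0,0,0,0,0,0],[-1,0,0,0,0,0,0],[-1,0,0,0,0,0,0],[-1,0,0,0,0,0,0]]' 10
python3 - <<'E'
from h import *
p=cams.read_camera("side"); o=status.get_obs(); print(o["position"],o["contact_force"],o["clock"])
cv2.imwrite("pics/s2.png",cv2.resize(p["image"][120:270,240:440],(800,600)))
E
python3 -m jog '[[-1,0,0,0,0,0,0],[-1,0,0,0,0,0,0],[-1,0,0,0,0,0,0],[-1,0,0,0,0,0,0],[-1,0,0,0,0,0,0],[-1,0,0,0,0,0,0],[-1,0,0,0,0,0,0],[-1,0,0,0,0,0,0],[-1,0,0,0,0,0,0],[-1,0,0,0,0,0,0],[-1,0,0,0,0,0,0],[-1,0,0,0,0,0,0]]' 10
```

```text
clock: 5.75
position: [0.4799, 0.0265, 0.0723]
orientation: [-90.0, 0.0, -63.6]
contact_force: [1.0, -0.1, 3.0]
opening: 0.005
[0.47991308 0.02647284 0.0722674 ] [ 0.50336637 -1.30539916  3.97866576] 5.8
clock: 7.0
position: [0.4799, 0.0265, 0.0723]
orientation: [-90.0, 0.0, -63.6]
contact_force: [1.1, -0.3, 4.1]
opening: 0.009
```

View pics/s2.png

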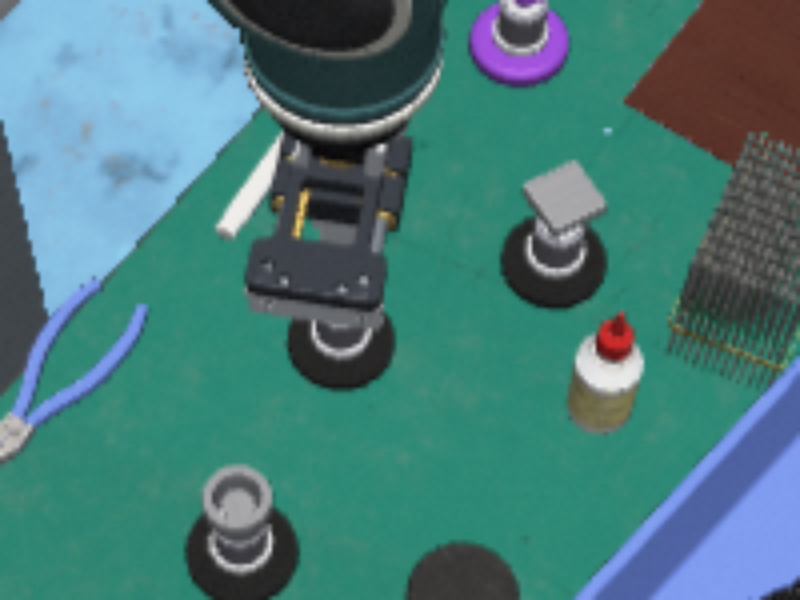

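The fingers were on the dome for about 2.5 s at 3–4 N, and the neighbouring posts were not touched. Lifting off, then moving to the bar key.

```bash
python3 -m jog '[[-1,0,-0.3,0,0,0,0],[-1,0,-0.6,0,0,0,0],[-1,0,-0.8,0,0,0,0],[-1,0,-0.8,0,0,0,0],[-1,0,-0.8,0,0,0,0],[-1,0,-0.6,0,0,0,0],[-1,0,0,0,0,0,0],[-1,0,0,0,0,0,0]]' 10
python3 -m jog '[[-1,0.5,0,-0.15,0,0,0],[-1,0.9,0,-0.3,0,0,0],[-1,0.9,0,-0.3,0,0,0],[-1,0.9,0,-0.3,0,0,0],[-1,0.9,0,-0.3,0,0,0],[-1,0.9,0,-0.3,0,0,0],[-1,0.9,0,-0.3,0,0,0],[-1,0.9,0,-0.3,0,0,0],[-1,0.9,0,-0.3,0,0,0],[-1,0.85,0,-0.24,0,0,0],[-1,0,0,0,0,0,0],[-1,0,0,0,0,0,0]]' 10
python3 - <<'E'
from h import *
o=status.get_obs(); print(o["position"],o["contact_force"],o["clock"])
w=cams.read_camera("wrist"); cv2.imwrite("pics/w3.png",w["image"])
for n in("bar_key_top","round_key_top"):
  for r in nets.mark_of(w,n)[:2]:
    u,v=np.array(r["xy"]); z=w["z_map"][int(v),int(u)]; K=w["K"]
    c=np.array([(u-K[0,2])/K[0,0]*z,(v-K[1,2])/K[1,1]*z,z,1]); print(n,r["score"],u,v,w["tool_from_camera"]@c)
E
```

```text
clock: 7.8
position: [0.4795, 0.0264, 0.1892]
orientation: [-90.0, 0.0, -63.6]
contact_force: [0.2, 0.0, -0.6]
opening: 0.008
clock: 9.0
position: [0.5183, -0.2401, 0.188]
orientation: [-90.1, 0.1, -63.6]
contact_force: [-0.1, 0.5, 0.9]
opening: 0.002
[ 0.51833386 -0.24014102  0.18797168] [-0.06027762  0.49948987  0.86848895] 9.0
bar_key_top 0.93 312.2 222.7 [-4.27807893e-04  1.35096154e-01 -3.37778847e-06  1.00000000e+00]
round_key_top 0.76 391.5 270.9 [ 0.0689455   0.13517319 -0.04345693  1.        ]
round_key_top 0.7 312.7 220.0 [-1.15290556e-05  1.34189446e-01  2.55317745e-03  1.00000000e+00]
```

View pics/w3.png

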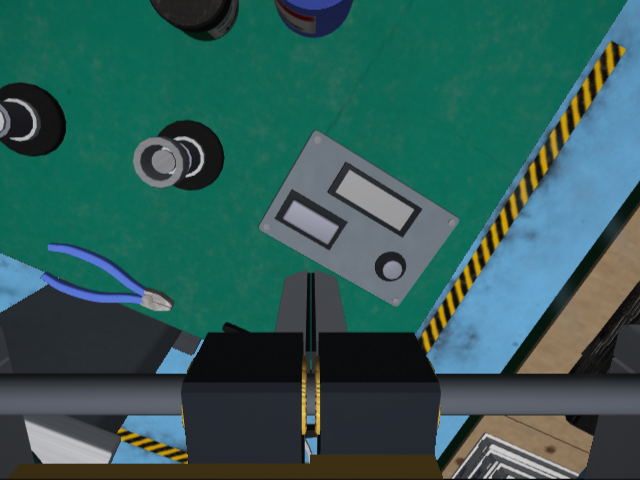

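The wrist view shows the bar key (312,223) right under the TCP, with its top 135 mm below. The round key is clear, about 80 mm away. Lowering to just above the key.

```bash
python3 -m jog '[[-1,0,0.5,0,0,0,0],[-1,0,0.8,0,0,0,0],[-1,0,0.8,0,0,0,0],[-1,0,0.8,0,0,0,0],[-1,0,0.7,0,0,0,0],[-1,0,0.5,0,0,0,0],[-1,0,0,0,0,0,0],[-1,0,0,0,0,0,0]]' 10
python3 -m jog '[[-1,0,0.1,0,0,0,0],[-1,0,0.1,0,0,0,0],[-1,0,0.1,0,0,0,0],[-1,0,0.1,0,0,0,0],[-1,0,0,0,0,0,0],[-1,0,0,0,0,0,0]]' 10
```

```text
clock: 9.95
position: [0.5193, -0.2402, 0.0668]
orientation: [-90.0, -0.0, -63.6]
contact_force: [-0.6, 1.0, -0.1]
opening: 0.005
clock: 10.55
position: [0.5189, -0.2405, 0.0542]
orientation: [-90.0, 0.0, -63.6]
contact_force: [-0.3, 0.3, 0.3]
opening: 0.005
```

Now pressing down 9 mm in small rows, then a short hold.

```bash
python3 -m jog '[[-1,0,0.08,0,0,0,0],[-1,0,0.08,0,0,0,0],[-1,0,0.07,0,0,0,0],[-1,0,0.05,0,0,0,0],[-1,0,0,0,0,0,0],[-1,0,0,0,0,0,0],[-1,0,0,0,0,0,0]]' 10
```

```text
clock: 11.25
position: [0.5193, -0.2407, 0.0462]
orientation: [-90.0, -0.0, -63.6]
contact_force: [-1.1, 0.2, 9.9]
opening: 0.001
```

9.9 N at z = 0.046 is beyond the 5 N spring, so the key is against its stop. Holding briefly, then lifting clear.

```bash
python3 -m jog '[[-1,0,0,0,0,0,0],[-1,0,0,0,0,0,0],[-1,0,-0.3,0,0,0,0],[-1,0,-0.6,0,0,0,0],[-1,0,-0.8,0,0,0,0],[-1,0,-0.8,0,0,0,0],[-1,0,-0.8,0,0,0,0],[-1,0,-0.8,0,0,0,0],[-1,0,-0.4,0,0,0,0],[-1,0,0,0,0,0,0],[-1,0,0,0,0,0,0],[-1,0,0,0,0,0,0]]' 10
python3 - <<'E'
from h import *
w=cams.read_camera("wrist"); cv2.imwrite("pics/w4.png",w["image"]); K=w["K"]
for n in("bar_key_top","round_key_top"):
  for r in nets.mark_of(w,n)[:1]:
    u,v=np.array(r["xy"]); z=w["z_map"][int(v),int(u)]
    c=np.array([(u-K[0,2])/K[0,0]*z,(v-K[1,2])/K[1,1]*z,z,1]); o=status.get_obs(); print(n,"height",o["position"][2]-(w["tool_from_camera"]@c)[1])
p=cams.read_camera("side"); cv2.imwrite("pics/s4.png",p["image"])
vv,uu=np.mgrid[0:480,0:640]; z=p["z_map"]; K=p["K"]
c=np.stack([(uu-K[0,2])/K[0,0]*z,(vv-K[1,2])/K[1,1]*z,z],-1); W=(c-p["t"])@p["R"]
for nm,x,y in (("dome",.480,.026),("sq",.551,.145)):
    m=(z>0)&(np.hypot(W[...,0]-x,W[...,1]-y)<.012)&(W[...,2]>.06); print(nm,m.sum(),np.median(W[m][:,2]))
o=status.get_obs(); print(o["position"],o["contact_force"],o["clock"])
E
```

```text
clock: 12.45
position: [0.5184, -0.2403, 0.1795]
orientation: [-90.1, 0.1, -63.6]
contact_force: [0.1, 0.3, -0.3]
opening: 0.006
bar_key_top height 0.05364883473180529
round_key_top height 0.053890813531749876
dome 77 0.07906550357354834
sq 68 0.08105351870150275
[ 0.51876843 -0.24036905  0.18016909] [-0.57439551 -0.38768544  0.21778137] 12.65
```

View pics/s4.png

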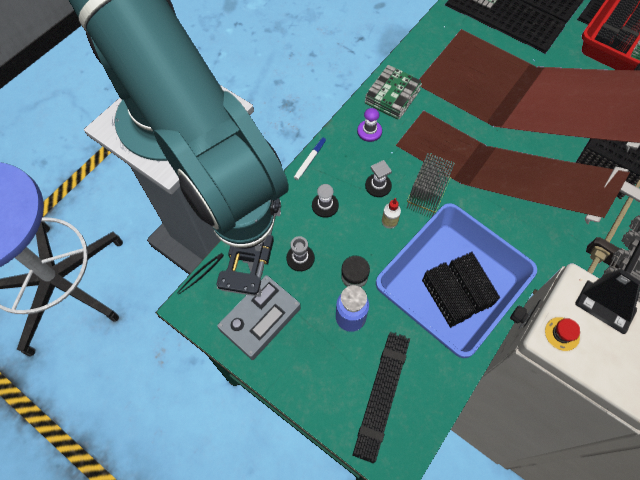

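Both keys and the heads are up, and the visible bystanders are at their first positions (bottle (392,212), jar (355,270), pump (352,305), marker (310,158), tweezers (200,273)). The arm hides the cutters in this view, but it never came near them. The gripper is clear, so I'm handing in.

```bash
python3 -c "
from h import *
print(ticket.hand_in())"
```

```text
the job is handed in; nothing more can be done
None
```

I earthed the gripper on the domed post, logged the check with the bar-shaped key, and handed the job in at about 12.7 s. The system gave no verdict.

- **Dome:** the closed fingertips stayed on the head for about 2.5 s at z = 0.072 m. The force read 3–4 N, which fits about 8 mm of sink out of 16. I then let the head up.
- **Bar key:** I pressed it until the force read 9.9 N at z = 0.046 m. That is beyond its 5 N spring, so it was at its stop, and I released it after about half a second.
- **Last checks:** dome and square heads measured 79 and 81 mm high, and both keys about 54 mm (52 mm expected, within camera error). The gripper was about 130 mm above the tester with no contact force. The bystanders visible in the side view were where they started.
- **Not checked:** I did not measure the ring head's height at the end; it looked up in the side view. The arm hid the cutters in that last picture, but the gripper's path never came near them.

No check failed or disagreed.

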